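# Seat a scrap laptop drive on the sorting ledge and push it down the chute

### The job

Slide the scrap laptop drive along the ledge until it sits square against the sprung rubber buffer, pressing it home gently (hold about 6 N for half a second, never 15 N), then push it straight off the ledge's front edge so that it drops down the chute and comes to rest in there. Push it with the fingers only, never with 20 N or more; do not grip or lift it, and leave the tin, screwdriver, cover and parts tray alone.

Things in the scene. Friction and masses are not known exactly. Their poses are not given: they have to be found in the camera images.
- stand: Fixed sorting stand: flat aluminium ledge, top 150 mm above the table, with a sheet-metal chute at its front edge. Origin: on the table, right below the middle of the chute's mouth at the ledge's front edge. Axes: x off the ledge towards the chute, y along the ledge towards the buffer, z up. The ledge covers x -170 to 0 and y -270 to +100 mm.
- edge (a point): Mouth of the chute: middle of the ledge's front edge, at the ledge's top; axes as the stand's. Beyond it (x above 0) stand two cheeks, inner faces at y -50 and +50 mm, 14 mm higher than the ledge: a drive brought up to the buffer passes, one left short of it is blocked. The chute drops steeply, then flattens near the table and ends at a wall at x 209 mm.
- buffer (a joint): How far the sprung black rubber bar at the ledge's +y end is pressed in towards +y, m (0 free, 0.006 end), 7 N/mm: 0.14 mm per N. The bar: 90 mm long (stand x -115 to -25 mm), 1.5 to 19.5 mm above the ledge, its face to -y. Its carriage is clamped by hand at an unmeasured setting: the free face is anywhere from stand y +28 to +46 mm. 15 N damages it.
- drive: Scrap laptop drive: flat aluminium slab, 100 (x) by 70 (y) by 9.5 mm, 75 to 155 g, plain paper label, loose and flat on the ledge, 20 to 115 mm short of the buffer, its long sides within 12 degrees of stand x. Origin: centre of its underside. Slides at 0.5 to 1.5 N. If askew it can wedge with one corner on the buffer: then push on the end that stands off.
- drive_center (a point): Centre of the drive (half-way up, 4.75 mm above its underside).
- tin: Bystander: small steel screw tin, 34 mm across, 35 mm high, on the far -y end of the ledge. Origin: centre of its underside.
- driver: Bystander: screwdriver, 160 mm, lying on the table on the robot's left.
- cover: Bystander: copper-coloured laptop bottom cover, 200 by 290 by 5 mm, lying on the table on the robot's right. Origin: centre of its underside.
- parts_tray: Bystander: white plastic parts tray, 100 by 140 by 35 mm, on the table on the robot's left. Origin: centre of its underside.
There are look-alikes about, which are no part of the job. What is shaped like the drive but turquoise is not meant.

How it is judged:
On the way:
1. The drive is pressed square against the buffer with more than 3 N, still flat on the ledge, for 0.3 s (contact force between drive and buffer above 3 N and angle between the x axis of drive and the x axis of stand, either way round below 0.05 rad and z of drive_center in the frame of stand above 0.148 m), for 0.3 s.
At the end, for the whole second after the job is handed in: The drive lies at rest in the chute: its centre between the cheeks, 30 to 209 mm beyond the ledge's edge and at least 60 mm below the ledge's top, slower than 20 mm/s (x of drive_center in the frame of stand between 0.03 and 0.209 m and y of drive_center in the frame of stand between -0.05 and 0.05 m and z of drive_center in the frame of stand below 0.09 m and linear speed of drive below 0.02 m/s); the robot touches nothing.
It fails at once if the drive is pressed on the buffer with more than 15 N (contact force between drive and buffer above 15 N).
It fails at once if the fingers press the drive with more than 20 N (gripped or forced) (contact force between the fingers and drive above 20 N).
It fails at once if the drive is lifted off the ledge (centre 20 mm higher than when lying) (z of drive_center in the frame of stand above 0.175 m).
It fails at once if a bystander is moved by more than 15 mm (distance of any of tin, driver, cover, parts_tray from where it was at the start of the episode above 0.015 m).
It also fails if it takes over 70 s, if anything falls off the work surface, if the arm or the gripper's body presses on something with over 40 N, if the wrist force passes 120 N, or if a joint passes its speed limit or range.

### The arm

A 7-joint arm with a two-finger parallel gripper is mounted at the origin on the work surface. World frame = base frame: x ahead of the robot, y to its left, z up, the work surface at z = 0. Lengths are in m, angles in rad, forces in N, time in s.
With the tool pointing down it reaches from about 0.35 to 0.775 m from the base axis. Payload 3.1 kg.
Tool frame: the origin (TCP) lies at the very end of the fingers, on their centre line; the grasp point (between the pads) lies 19 mm behind it (env.pinch_z is the distance from the TCP to the grasp point, in m); z points along the fingers, y is the direction in which the jaws open and shut (so a half turn about z gives the same grasp; the last joint's range is limited). The gripper opens to 85 mm and grips with 20 to 120 N. Pads are 22 mm wide; open, the fingers measure 114 mm over their backs; the gripper's body (76 mm by 85 mm) begins 54 mm behind the grasp point. The pads swing forward as they close: fully open they stand 13 mm farther back than shut.
Start: joints at [-1.374, 0.311, 0.014, 1.512, -0.004, 1.319, -0.027], TCP at [0.13, 0.534, 0.231] pointing down, gripper open.
Joint ranges: [-2.7, 2.7], [-0.3, 1.91], [-1.27, 1.3], [0.12, 2.57], [-1.44, 4.58], [0.2, 2.03], [-3.05, 3.05]. Speed limits (rad/s): [2.79, 2.79, 3.14, 3.14, 3.14, 3.14, 3.14].

### API

Orientations are given as a unit quaternion [x, y, z, w].
In Python, from bench import env gives the robot as it stands. The module is installed in compiled form; this text tells all that it offers.
- The arm moves only by the tool servo_tool, never from a script. Its argument "targets" is a list of rows, each a list of 6 numbers: the shift along the tool's x, y, z in units of 25 mm (1.0 is 25 mm), then the turn, a rotation vector about the tool's x, y, z in units of 5 degrees (1.0 is 5 degrees). A call has 1 to 5 rows; each row is the pose to reach, as a shift and turn from the pose commanded when the call began, along the tool's axes at that moment; what a row does not reach only later rows make up. A row lasts 1/10 s, in which the tool goes at most 50 mm and 8.59 degrees, less where a joint would pass 70% of its speed; a pose out of reach is approached as far as the arm can. A call with a gripper value outside its range is refused whole. "grip" is the finger opening in mm, from 0 to 85.4, set as the call begins (left out, the last holds). The fingers move at their own pace and stop on an object; "newtons" is the grip in N (left out, the last holds). Time passes only in rows, so rows that repeat a pose let the fingers close. It gives the time, the measured TCP pose, the force and the opening at its end, in the units of the state.
- env.read_state(): the state, without advancing time (a new reading comes with each control period).
- env.capture(name): name is "scene" or "top" or "wrist"; returns a dict with "frame" (400x640x3 uint8, blue, green, red), "depth" (400x640 float32, m along the optical axis (not along the pixel's ray), 0 where there is no reading), "fx", "fy", "cx", "cy" (pixels), "R" (3x3) and "t" (3): a world point X has camera coordinates R X + t; the wrist camera has in their place "T_tool_cam" (4x4, takes a point from camera to tool coordinates, whose origin is the TCP and whose axes are the flange's). Camera axes: x right, y down, z forward; pixel columns grow to the right and rows downward; lengths in m; the calibration is good to about 2 mm. A picture is of the moment at which its call begins: read the wrist's pose just before it.
- env.hand_in(): hands the job in, once; it reports no verdict.
The state is a dict: "t": time; "joint_positions": joint angles; "qd": joint speeds; "joint_torque": joint torques, N m; "eef_pos": TCP position; "tcp_rot": TCP orientation; "wrist_force": force on the tool from outside, world axes, zero at the start; "moment": the same for the moment, N m; "opening": finger opening in m.
Only numpy, scipy, OpenCV 4.12 (cv2) and the standard library are available. Lean on these libraries where they do the work, as an engineer would, in place of code of your own. Each camera call takes 0.05 s, during which the arm holds its last target.

## Working session

There is one attempt and no reset: what is moved stays moved. The work goes in short steps, Python scripts to look and compute and a tool call to move; the robot and the scene stay as the last step left them, time stands still between calls to the robot, and variables do not carry over. Pictures are saved under pics/ and viewed, and the job is handed in when it is done.

Besides the shell and the picture viewer there is one more tool, called after "Call:" as name([rows], argument=value, ...), one row to a line, values as JSON. servo_tool: Moves the arm, as the interface text tells. Its arguments: {"type":"object","properties":{"targets":{"type":"array","items":{"type":"array","items":{"type":"number"}}},"grip":{"type":"number"},"newtons":{"type":"number"}},"required":["targets"]}

```bash
mkdir -p pics; python3 - <<'E'
from bench import env
import cv2,numpy as np,pickle
s=env.read_state();print(s)
for n in ["scene","top","wrist"]:
    c=env.capture(n);pickle.dump(c,open(f"pics/{n}0.pkl","wb"));cv2.imwrite(f"pics/{n}0.png",c["frame"])
    print(n,c["fx"],c["cx"],c["cy"],c.get("R"),c.get("t"),c.get("T_tool_cam"))
E
```

```text
{'t': 0.0, 'joint_positions': array([-1.3737026 ,  0.31174029,  0.01398085,  1.51308882, -0.00437451,
        1.31918715, -0.0271671 ]), 'qd': array([-0.0004693 ,  0.00076503,  0.0011878 , -0.0013268 , -0.00011775,
        0.00096845, -0.00053148]), 'joint_torque': array([-5.68121311e-05, -3.79915738e+01,  1.45853050e-01, -2.30595535e+01,
        1.21329000e-02,  1.36987137e-02,  9.43952671e-06]), 'eef_pos': array([0.12990871, 0.53367563, 0.23020021]), 'tcp_rot': array([ 1.19050482e-01,  9.92887481e-01, -1.19374712e-03, -8.32898594e-05]), 'wrist_force': array([-0.22463217,  0.34928754, -0.31484145]), 'moment': array([-0.03445477,  0.00315085,  0.01519099]), 'opening': 0.0858638425602148}
scene 426.89015674463366 318.5661988325864 194.60800244092127 [[-0.67791221  0.73506306  0.01083221]
 [ 0.62876151  0.58738447 -0.5095473 ]
 [-0.38091207 -0.33861746 -0.86037446]] [ 0.4652288  -0.23180835  1.49429165] None
top 504.89849299579856 326.0844094389677 194.73372717810224 [[-0.04061868 -0.99917007  0.00304721]
 [-0.97484147  0.03896034 -0.219468  ]
 [ 0.21916714 -0.01188504 -0.97561494]] [-0.0832556   0.57242627  1.48687498] None
wrist 347.74611616578454 321.2011909391837 198.08753537350105 None None [[ 1.24665066e-03 -9.52432268e-01 -3.04747800e-01  7.86895943e-02]
 [ 9.99999207e-01  1.13340525e-03  5.48512378e-04 -3.80517983e-04]
 [-1.77018133e-04 -3.04748242e-01  9.52432926e-01 -1.42176329e-01]
 [ 0.00000000e+00  0.00000000e+00  0.00000000e+00  1.00000000e+00]]
```

View pics/scene0.png

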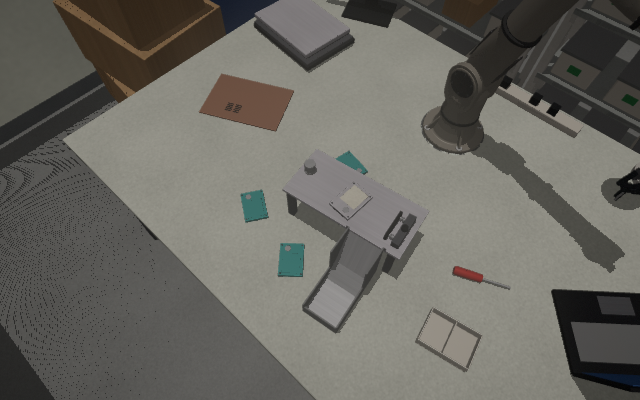

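View pics/top0.png

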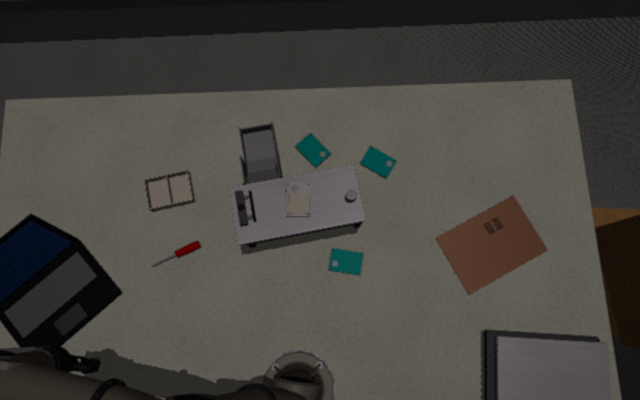

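View pics/wrist0.png

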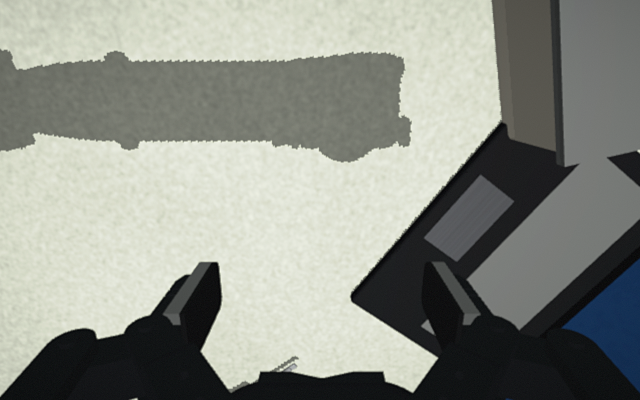

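The scene view shows the stand with the drive at about (350,200), the buffer at (403,228) and the tin at (310,165). In the top view the ledge covers about (232–363, 168–245), with the drive at (298,200), the buffer at (245,208) and the chute at (260,150). Next I'll zoom in on both.

```bash
python3 - <<'E'
import cv2,pickle,numpy as np
a=pickle.load(open("pics/top0.pkl","rb"));b=pickle.load(open("pics/scene0.pkl","rb"))
A=cv2.resize(a["frame"][110:260,220:380],None,fx=5,fy=4,interpolation=cv2.INTER_CUBIC)
A=cv2.resize(a["frame"][115:255,220:380],None,fx=4.2,fy=4.2,interpolation=cv2.INTER_CUBIC)
cv2.imwrite("pics/topz.png",np.clip(A*1.7,0,255).astype(np.uint8))
B=cv2.resize(b["frame"][145:335,270:440],None,fx=3.1,fy=3.1,interpolation=cv2.INTER_CUBIC)
cv2.imwrite("pics/scenez.png",B)
def pt(c,u,v,d=None):
    d=c["depth"][v,u]; p=np.array([(u-c["cx"])/c["fx"]*d,(v-c["cy"])/c["fy"]*d,d]); return c["R"].T@(p-c["t"])
for u,v in [(298,200),(275,210),(330,190),(351,196),(255,200),(240,238),(260,150)]: print("top",u,v,pt(a,u,v).round(4))
for u,v in [(350,200),(380,210),(310,165),(330,180),(403,222)]: print("scene",u,v,pt(b,u,v).round(4))
E
```

```text
top 298 200 [ 0.5359 -0.0237  0.1545]
top 275 210 [0.5104 0.0435 0.1489]
top 330 190 [ 0.5627 -0.1171  0.1505]
top 351 196 [ 0.535  -0.175   0.1844]
top 255 200 [0.5416 0.1004 0.1513]
top 240 238 [0.4338 0.1449 0.1458]
top 260 150 [0.7363 0.1007 0.0146]
scene 350 200 [ 0.5413 -0.0202  0.161 ]
scene 380 210 [0.5026 0.0551 0.1469]
scene 310 165 [ 0.5434 -0.1669  0.1845]
scene 330 180 [ 0.5254 -0.1068  0.1509]
scene 403 222 [0.4906 0.1233 0.1495]
```

View pics/topz.png

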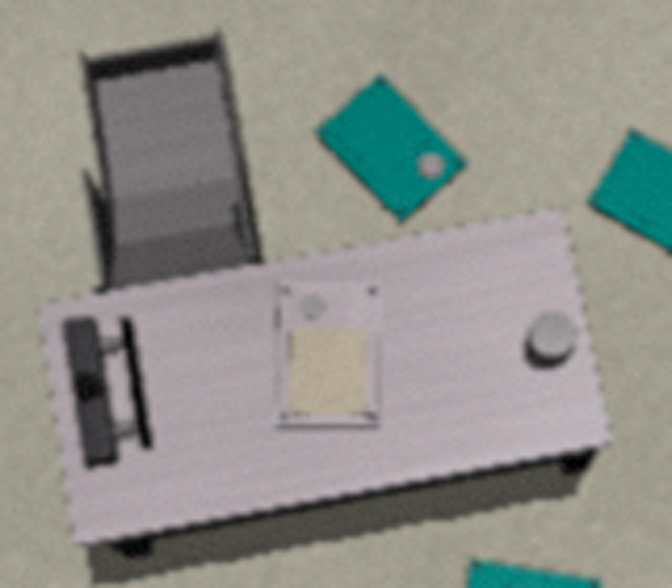

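View pics/scenez.png

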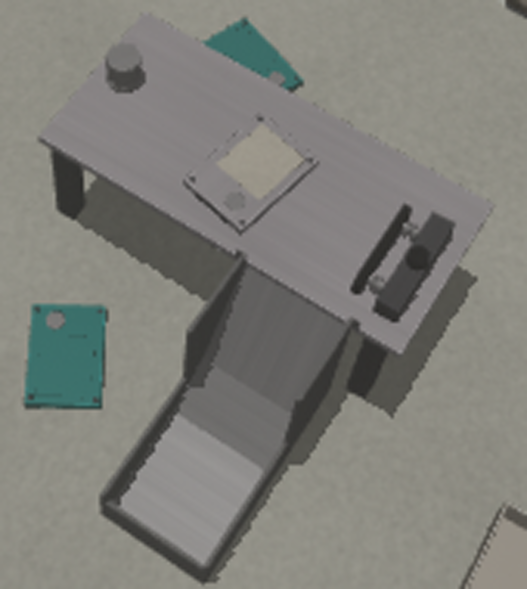

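The zooms show the ledge corners in the top zoom at about (42,303), (565,212), (607,438) and (80,542). The drive corners are near (278,284), (380,284), (378,427) and (278,427), the buffer face line runs (131,318)–(150,446), and the tin is at (551,338).

```bash
cat > h.py <<'E'
import cv2,pickle,numpy as np
from scipy.spatial.transform import Rotation as Ro
def ray(c,u,v,z):
    d=c["R"].T@np.array([(u-c["cx"])/c["fx"],(v-c["cy"])/c["fy"],1]); o=-c["R"].T@c["t"]
    return o+d*(z-o[2])/d[2]
def wcam(c,s):
    T=np.eye(4);T[:3,:3]=Ro.from_quat(s["tcp_rot"]).as_matrix();T[:3,3]=s["eef_pos"]
    M=np.linalg.inv(T@c["T_tool_cam"]); c=dict(c);c["R"]=M[:3,:3];c["t"]=M[:3,3];return c
E
python3 - <<'E'
from h import *
a=pickle.load(open("pics/top0.pkl","rb"));b=pickle.load(open("pics/scene0.pkl","rb"))
def T(n,u,v,z): print(n,ray(a,(u+.5)/4.2-.5+220,(v+.5)/4.2-.5+115,z).round(4))
def S(n,u,v,z): print("  s",n,ray(b,(u+.5)/3.1-.5+270,(v+.5)/3.1-.5+145,z).round(4))
for q in [(42,303),(565,212),(607,438),(80,542)]: T("ledge",*q,.15)
for q in [(278,284),(380,284),(378,425),(278,425)]: T("drive",*q,.1595)
for q in [(131,318),(150,446)]: T("buf",*q,.1695)
T("tin",551,330,.185)
T("cheekL",105,290,.16);T("cheekR",262,262,.16)
for q in [(402,352),(40,139),(148,13),(493,205)]: S("ledge",*q,.15)
for q in [(241,230),(186,180),(262,117),(317,160)]: S("drive",*q,.1595)
for q in [(354,287),(404,207)]: S("buf",*q,.1695)
S("cheekL",355,323,.164);S("cheekR",240,258,.164)
E
```

```text
ledge [0.5841 0.1738 0.15  ]
ledge [ 0.635  -0.1911  0.15  ]
ledge [ 0.4739 -0.2113  0.15  ]
ledge [0.4172 0.148  0.15  ]
drive [0.5888 0.0098 0.1595]
drive [ 0.586  -0.0604  0.1595]
drive [ 0.4875 -0.0557  0.1595]
drive [0.4902 0.0121 0.1595]
buf [0.5663 0.1097 0.1695]
buf [0.4774 0.0976 0.1695]
tin [ 0.543  -0.1748  0.185 ]
cheekL [0.5891 0.1287 0.16  ]
cheekR [0.6047 0.0204 0.16  ]
  s ledge [0.58   0.1788 0.15  ]
  s ledge [ 0.6381 -0.1824  0.15  ]
  s ledge [ 0.4694 -0.2069  0.15  ]
  s ledge [0.4161 0.1539 0.15  ]
  s drive [0.589  0.0117 0.1595]
  s drive [ 0.5845 -0.0554  0.1595]
  s drive [ 0.4897 -0.0489  0.1595]
  s drive [0.4908 0.0154 0.1595]
  s buf [0.5699 0.1173 0.1695]
  s buf [0.4816 0.102  0.1695]
  s cheekL [0.5922 0.1369 0.164 ]
  s cheekR [0.6116 0.0296 0.164 ]
```

The stand's yaw is about 8° and its origin about (0.599, 0.079). The drive sits at stand (-74, -90) mm with a skew of about -9.5°. The buffer face is near y +38, the tin near (-90, -241). Plan: straddle pusher, with the jaws along stand x and partly open, pushing +y from behind.

```bash
cat >> h.py <<'E'
O=np.array([.599,.079]);TH=np.deg2rad(8.1)
def s2w(x,y,z): c,s=np.cos(TH),np.sin(TH); return np.array([O[0]+c*x-s*y,O[1]+s*x+c*y,z])
def w2s(p): c,s=np.cos(TH),np.sin(TH); d=p[:2]-O; return np.array([c*d[0]+s*d[1],-s*d[0]+c*d[1],p[2]])
def go(s,p,ydir):  # ydir: world angle(deg) of tool y, tool down
    R=Ro.from_quat(s["tcp_rot"]); a=np.deg2rad(ydir); y=np.array([np.cos(a),np.sin(a),0]); z=np.array([0,0,-1.]); x=np.cross(y,z)
    Rt=Ro.from_matrix(np.c_[x,y,z]); d=R.inv().apply(p-s["eef_pos"])/.025; r=(R.inv()*Rt).as_rotvec(degrees=True)/5
    print("shift",d.round(2),"turn",r.round(2))
E
python3 - <<'E'
from h import *
from bench import env
s=env.read_state()
go(s,np.array([.36,.35,.33]),50)
E
```

```text
shift [-10.68  -4.98  -3.97] turn [-0.02  0.01  5.26]
```

Call:
servo_tool([
  [-2.1,-1.0,-0.8,0,0,1.05],
  [-4.2,-2.0,-1.6,0,0,2.1],
  [-6.4,-3.0,-2.4,0,0,3.15],
  [-8.5,-4.0,-3.2,0,0,4.2],
  [-10.6,-5.0,-4.0,0,0,5.25],
], grip=50)

```text
t: 0.65
eef_pos: [0.3153, 0.3842, 0.3124]
tcp_rot: [0.343, 0.939, -0.0, -0.0]
wrist_force: [0.7, 1.1, -1.0]
opening: 0.0501
```

```bash
python3 - <<'E'
from h import *
from bench import env
s=env.read_state();print(s["eef_pos"],s["opening"])
go(s,s2w(-.074,-.09,.33),8.1)
E
```

```text
[0.31529303 0.38418369 0.3124421 ] 0.05010246753475912
shift [-17.26  -6.62  -0.7 ] turn [-0.    0.    8.35]
```

Call:
servo_tool([
  [-1.7,-0.75,0,0,0,0.95],
  [-3.4,-1.5,0,0,0,1.9],
  [-5.1,-2.3,0,0,0,2.8],
  [-6.8,-3.05,0,0,0,3.8],
  [-8.5,-3.8,0,0,0,4.7],
])

```text
t: 1.15
eef_pos: [0.4165, 0.1747, 0.3119]
tcp_rot: [0.527, 0.85, 0.0, -0.0]
wrist_force: [1.8, 0.5, 1.0]
opening: 0.05
```

Call:
servo_tool([
  [0,0,0,0,0,0],
])

```text
t: 1.25
eef_pos: [0.4192, 0.1681, 0.3124]
tcp_rot: [0.532, 0.847, -0.001, 0.002]
wrist_force: [-0.9, 0.2, 1.2]
opening: 0.0497
```

```bash
python3 - <<'E'
from h import *
from bench import env
s=env.read_state();print(s["eef_pos"],s["qd"].round(2))
go(s,s2w(-.074,-.09,.33),8.1)
E
```

```text
[0.41923949 0.16813251 0.31237107] [-0.05  0.01 -0.12 -0.01 -0.09  0.   -0.02]
shift [-8.87  1.03 -0.67] turn [0.01 0.05 3.51]
```

Call:
servo_tool([
  [-1.8,0.2,-0.15,0,0,0.7],
  [-3.6,0.4,-0.3,0,0,1.4],
  [-5.3,0.6,-0.4,0,0,2.1],
  [-7.1,0.8,-0.55,0,0,2.8],
  [-8.9,1.0,-0.7,0,0,3.5],
])

```text
t: 1.75
eef_pos: [0.5386, -0.0117, 0.3294]
tcp_rot: [0.649, 0.761, 0.0, -0.0]
wrist_force: [0.5, 0.6, -0.6]
opening: 0.0499
```

Call:
servo_tool([
  [0,0,0,0,0,0],
  [0,0,0,0,0,0],
])

```text
t: 1.95
eef_pos: [0.5381, -0.012, 0.3288]
tcp_rot: [0.65, 0.76, -0.001, -0.0]
wrist_force: [0.4, 0.7, -0.4]
opening: 0.0498
```

```bash
python3 - <<'E'
from h import *
from bench import env
s=env.read_state();print(s["eef_pos"],w2s(s["eef_pos"]),s["qd"].round(2))
c=wcam(env.capture("wrist"),s);pickle.dump(c,open("pics/w1.pkl","wb"));cv2.imwrite("pics/w1.png",c["frame"])
E
```

```text
[ 0.53809021 -0.0120391   0.3288438 ] [-0.07312966 -0.0815486   0.3288438 ] [-0.04 -0.02 -0.04  0.01 -0.01  0.   -0.  ]
```

View pics/w1.png

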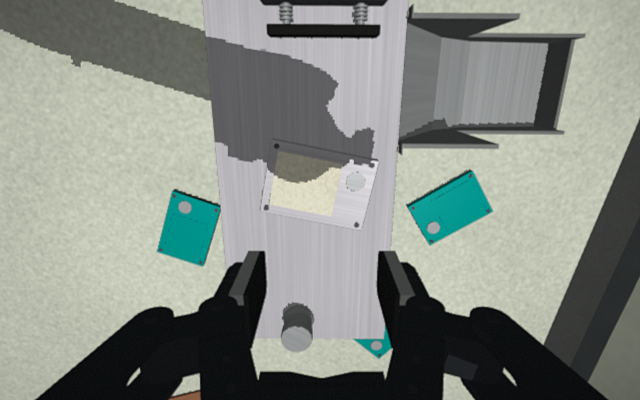

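The wrist view shows the drive with corners near (275,140), (378,160), (358,230) and (262,212). The buffer's lower edge is at (268,37)–(379,34), the ledge front edge runs (407,20) to (386,335), and the tin is at (297,335), beyond the fingers.

```bash
python3 - <<'E'
from h import *
c=pickle.load(open("pics/w1.pkl","rb"))
def dp(u,v):
    d=float(c["depth"][v,u]); p=np.array([(u-c["cx"])/c["fx"]*d,(v-c["cy"])/c["fy"]*d,d]); return c["R"].T@(p-c["t"])
for u,v in [(330,190),(300,260),(300,60),(320,30),(297,340)]: print("depth",u,v,dp(u,v).round(4))
for n,u,v,z in [("drv",275,140,.1595),("drv",378,160,.1595),("drv",358,230,.1595),("drv",262,212,.1595),("buf",268,37,.1515),("buf",379,34,.1515),("bufT",268,25,.1695),("bufT",379,24,.1695),("fr",404,60,.15),("fr",386,335,.15),("bk",206,40,.15),("bk",222,250,.15),("chk",411,12,.164),("chk",402,146,.164),("tinTop",297,340,.185)]:
    p=ray(c,u,v,z); print(n,p.round(4),(w2s(p)*1000).round(1))
E
```

```text
depth 330 190 [ 0.5475 -0.0244  0.1596]
depth 300 260 [ 0.5301 -0.1065  0.1489]
depth 300 60 [0.5037 0.0836 0.1515]
depth 320 30 [0.5174 0.1069 0.1693]
depth 297 340 [ 0.5388 -0.1754  0.185 ]
drv [0.4914 0.0137 0.1595] [-115.7  -49.5  159.5]
drv [0.5859 0.0104 0.1595] [-22.6 -66.1 159.5]
drv [ 0.5809 -0.06    0.1595] [ -37.5 -135.1  159.5]
drv [ 0.4871 -0.0562  0.1595] [-129.8 -118.1  159.5]
buf [0.4746 0.0972 0.1515] [-120.6   35.6  151.5]
buf [0.5663 0.1141 0.1515] [-27.5  39.3 151.5]
bufT [0.4765 0.104  0.1695] [-117.7   42.   169.5]
bufT [0.5625 0.1183 0.1695] [-30.6  44.1 169.5]
fr [0.5919 0.0977 0.15  ] [ -4.4  19.5 150. ]
fr [ 0.637  -0.1827  0.15  ] [   0.8 -264.4  150. ]
bk [0.4228 0.0868 0.15  ] [-173.3   32.6  150. ]
bk [ 0.4501 -0.1072  0.15  ] [-173.7 -163.4  150. ]
chk [0.5864 0.1317 0.164 ] [ -5.1  53.9 164. ]
chk [0.6034 0.0268 0.164 ] [ -3.  -52.3 164. ]
tinTop [ 0.5389 -0.1754  0.185 ] [ -95.4 -243.4  185. ]
```

```bash
sed -i 's/^O=.*/O=np.array([.5965,.079]);TH=np.deg2rad(8.7)/' h.py; python3 - <<'E'
from h import *
from bench import env
c=pickle.load(open("pics/w1.pkl","rb"));T=c["T_tool_cam"]
d=c["depth"];v,u=np.mgrid[:400,:640];P=np.stack([(u-c["cx"])/c["fx"]*d,(v-c["cy"])/c["fy"]*d,d],-1)@T[:3,:3].T+T[:3,3]
m=(d>0)&(P[...,2]<.03)&(abs(P[...,1])<.08)&(v<330)&(P[...,2]>-.04)
for sgn in(-1,1):
    q=P[m&(P[...,1]*sgn>0)];print(len(q),q.min(0).round(4),q.max(0).round(4)); t=q[q[:,2]>q[:,2].max()-.004];print(" tip",t.min(0).round(4),t.max(0).round(4))
s=env.read_state();print(w2s(s["eef_pos"]),s["wrist_force"])
go(s,s2w(-.073,-.172,.20),8.7)
E
```

```text
2176 [-0.0115 -0.0393 -0.04  ] [ 0.0116 -0.0252 -0.0022]
 tip [-0.0102 -0.0319 -0.0061] [ 0.0104 -0.0253 -0.0022]
2183 [-0.0117  0.0241 -0.04  ] [ 0.0117  0.0383 -0.0024]
 tip [-0.0109  0.0243 -0.0064] [ 0.0106  0.0303 -0.0024]
[-0.07152914 -0.07941385  0.32887882] [-0.16127943  1.28734555 -0.12074392]
shift [-3.71 -0.08  5.15] turn [-0.01 -0.01  0.08]
```

Finger tips are measured at ±25–32 mm sideways, ±11.5 mm along x and 2.2 mm behind the TCP. A TCP height of 152 mm therefore puts the tips about 4 mm above the ledge.

Call:
servo_tool([
  [-1.8,0,0,0,0,0],
  [-3.7,-0.1,1.0,0,0,0.1],
  [-3.7,-0.1,2.8,0,0,0.1],
  [-3.7,-0.1,4.6,0,0,0.1],
  [-3.7,-0.1,5.15,0,0,0.1],
])

```text
t: 2.5
eef_pos: [0.5466, -0.0993, 0.1957]
tcp_rot: [0.651, 0.759, -0.002, -0.005]
wrist_force: [0.2, 0.3, -0.7]
opening: 0.0498
```

Call:
servo_tool([
  [0,0,0,0,0,0],
  [0,0,0,0,0,0],
])

```text
t: 2.7
eef_pos: [0.5516, -0.1018, 0.2027]
tcp_rot: [0.651, 0.759, 0.001, 0.001]
wrist_force: [0.0, -0.2, 0.6]
opening: 0.05
```

```bash
python3 - <<'E'
from h import *
from bench import env
s=env.read_state();print(w2s(s["eef_pos"]),s["wrist_force"],s["eef_pos"])
go(s,s2w(-.073,-.172,.152),8.7)
c=wcam(env.capture("wrist"),s);pickle.dump(c,open("pics/w2.pkl","wb"));cv2.imwrite("pics/w2.png",c["frame"])
E
```

```text
[-0.07171191 -0.17196728  0.20269667] [ 0.03175993 -0.21370337  0.64451071] [ 0.55162513 -0.10183581  0.20269667]
shift [-0.   -0.06  2.03] turn [0.04 0.01 0.01]
```

View pics/w2.png

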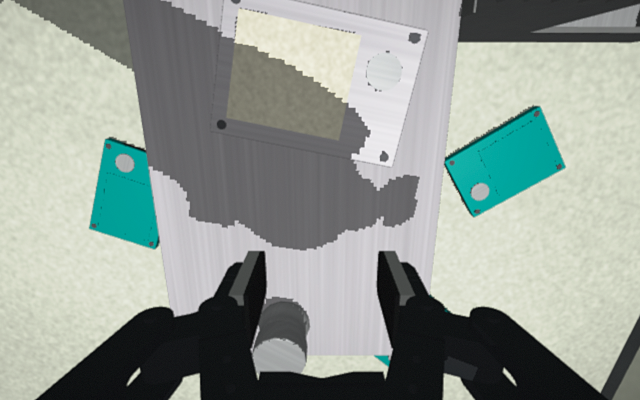

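The drive's near edge runs (212,135)–(392,166), clear ahead of the fingers; the tin at (280,340) lies behind them. Now I descend.

Call:
servo_tool([
  [0,0,0.6,0,0,0],
  [0,0,1.2,0,0,0],
  [0,0,1.7,0,0,0],
  [0,0,1.7,0,0,0],
  [0,0,1.7,0,0,0],
])

```text
t: 3.25
eef_pos: [0.551, -0.1031, 0.1593]
tcp_rot: [0.652, 0.758, 0.0, 0.001]
wrist_force: [-0.0, -0.5, 0.4]
opening: 0.0502
```

```bash
python3 - <<'E'
from h import *
from bench import env
s=env.read_state();print(w2s(s["eef_pos"]),s["wrist_force"],s["eef_pos"])
go(s,s2w(-.073,-.172,.152),8.7)
E
```

```text
[-0.07256228 -0.17309876  0.15928221] [-0.03410404 -0.52086802  0.35719512] [ 0.55095569 -0.10308289  0.15928221]
shift [ 0.04 -0.02  0.29] turn [ 0.02  0.01 -0.02]
```

Call:
servo_tool([
  [0,0,0.3,0,0,0],
  [0.3,0,0.3,0,0,0],
  [0.6,0,0.3,0,0,0],
  [0.9,0,0.3,0,0,0],
  [1.1,0,0.3,0,0,0],
])

```text
t: 3.75
eef_pos: [0.5462, -0.0742, 0.1509]
tcp_rot: [0.652, 0.759, 0.0, -0.0]
wrist_force: [0.4, -0.7, 0.4]
opening: 0.0502
```

Call:
servo_tool([
  [0.2,0,0,0,0,0],
  [0.4,0,0,0,0,0],
  [0.6,0,0,0,0,0],
  [0.8,0,0,0,0,0],
  [1.0,0,0,0,0,0],
])

```text
t: 4.25
eef_pos: [0.5423, -0.0509, 0.1508]
tcp_rot: [0.652, 0.758, -0.0, 0.0]
wrist_force: [0.2, -0.6, 0.7]
opening: 0.0501
```

```bash
python3 - <<'E'
from h import *
from bench import env
s=env.read_state();print(w2s(s["eef_pos"]),s["wrist_force"],s["eef_pos"])
c=wcam(env.capture("wrist"),s);pickle.dump(c,open("pics/w3.pkl","wb"));cv2.imwrite("pics/w3.png",c["frame"])
E
```

```text
[-0.07321587 -0.12024801  0.15082841] [ 0.19913956 -0.59859306  0.68027085] [ 0.54231537 -0.05093911  0.15082841]
```

View pics/w3.png

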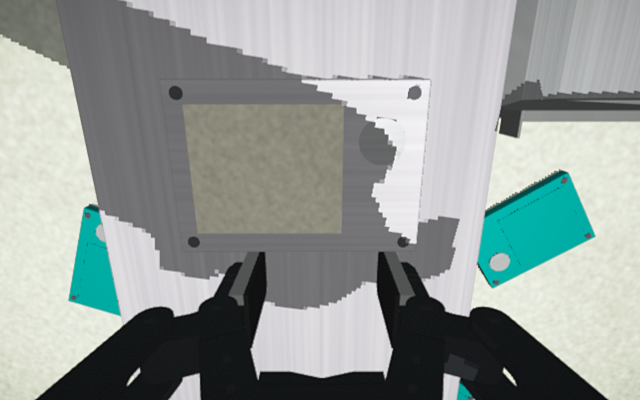

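The drive is now parallel to the tool, with edges near rows 78 and 250, and both fingers are on its near side. I continue pushing.

Call:
servo_tool([
  [0.3,0,0,0,0,0],
  [0.6,0,0,0,0,0],
  [0.9,0,0,0,0,0],
  [1.2,0,0,0,0,0],
  [1.5,0,0,0,0,0],
])

```text
t: 4.8
eef_pos: [0.5367, -0.0132, 0.1508]
tcp_rot: [0.652, 0.758, 0.0, 0.0]
wrist_force: [-0.3, -1.6, 0.6]
opening: 0.05
```

Call:
servo_tool([
  [0.25,0,0,0,0,0],
  [0.5,0,0,0,0,0],
  [0.7,0,0,0,0,0],
  [0.8,0,0,0,0,0],
  [0.8,0,0,0,0,0],
])

```text
t: 5.3
eef_pos: [0.5336, 0.0065, 0.1507]
tcp_rot: [0.652, 0.758, 0.0, -0.0]
wrist_force: [0.4, -0.2, -0.9]
opening: 0.0502
```

```bash
python3 - <<'E'
from h import *
from bench import env
s=env.read_state();print(w2s(s["eef_pos"]),s["wrist_force"],s["eef_pos"])
c=wcam(env.capture("wrist"),s);pickle.dump(c,open("pics/w4.pkl","wb"));cv2.imwrite("pics/w4.png",c["frame"])
E
```

```text
[-0.07310452 -0.06215712  0.15065419] [ 0.41066421 -0.20600904 -0.88562515] [0.53363857 0.00650022 0.15065419]
```

View pics/w4.png

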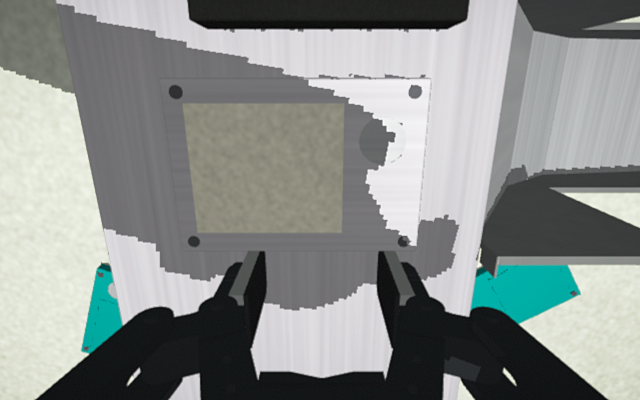

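The drive is square, with its far edge at row 78, and the buffer's face edge is at rows 28–30 across (190–467). I measure the remaining gap.

```bash
python3 - <<'E'
from h import *
from bench import env
c=pickle.load(open("pics/w4.pkl","rb"))
for n,u,v,z in [("bufB",195,28,.1515),("bufB",465,28,.1515),("bufB30",465,30,.1515),("bufT",190,13,.1695),("bufT",467,13,.1695),("drv",163,80,.1595),("drv",430,78,.1595),("drvN",200,250,.1595),("drvN",410,250,.1595)]:
    print(n,(w2s(ray(c,u,v,z))*1000).round(1))
E
```

```text
bufB [-120.3   36.5  151.5]
bufB [-20.7  36.4 151.5]
bufB30 [-20.6  35.8 151.5]
bufT [-115.5   38.1  169.5]
bufT [-27.3  38.1 169.5]
drv [-131.2   18.1  159.5]
drv [-34.3  18.8 159.5]
drvN [-125.   -49.9  159.5]
drvN [-36.3 -49.9 159.5]
```

The gap is about 18–19 mm. I close 15 mm of it, then creep.

Call:
servo_tool([
  [0.2,0,0,0,0,0],
  [0.4,0,0,0,0,0],
  [0.55,0,0,0,0,0],
  [0.6,0,0,0,0,0],
  [0.6,0,0,0,0,0],
])

```text
t: 5.85
eef_pos: [0.5315, 0.0212, 0.1507]
tcp_rot: [0.652, 0.758, 0.0, -0.0]
wrist_force: [-0.6, -0.4, -0.3]
opening: 0.0501
```

Call:
servo_tool([
  [0.02,0,0,0,0,0],
  [0.04,0,0,0,0,0],
  [0.04,0,0,0,0,0],
])

```text
t: 6.15
eef_pos: [0.5314, 0.0216, 0.1507]
tcp_rot: [0.652, 0.758, 0.0, -0.0]
wrist_force: [-0.7, 0.2, 0.2]
opening: 0.05
```

Call:
servo_tool([
  [0.02,0,0,0,0,0],
  [0.04,0,0,0,0,0],
  [0.04,0,0,0,0,0],
])

```text
t: 6.45
eef_pos: [0.5312, 0.0226, 0.1507]
tcp_rot: [0.652, 0.758, -0.0, 0.0]
wrist_force: [-0.6, 0.1, -0.3]
opening: 0.0498
```

Call:
servo_tool([
  [0.01,0,0,0,0,0],
  [0.02,0,0,0,0,0],
  [0.02,0,0,0,0,0],
])

```text
t: 6.75
eef_pos: [0.5312, 0.0231, 0.1507]
tcp_rot: [0.652, 0.758, 0.0, -0.0]
wrist_force: [-0.7, -0.9, 0.4]
opening: 0.05
```

Call:
servo_tool([
  [0.01,0,0,0,0,0],
  [0.02,0,0,0,0,0],
  [0.02,0,0,0,0,0],
])

```text
t: 7.05
eef_pos: [0.5311, 0.0236, 0.1507]
tcp_rot: [0.652, 0.758, -0.0, -0.0]
wrist_force: [-0.0, -1.0, -1.1]
opening: 0.0503
```

Call:
servo_tool([
  [0.01,0,0,0,0,0],
  [0.02,0,0,0,0,0],
  [0.02,0,0,0,0,0],
])

```text
t: 7.35
eef_pos: [0.5311, 0.0237, 0.1508]
tcp_rot: [0.652, 0.758, -0.0, 0.0]
wrist_force: [-0.8, -1.3, -0.3]
opening: 0.0501
```

```bash
python3 - <<'E'
from h import *
from bench import env
s=env.read_state();print(w2s(s["eef_pos"]),s["wrist_force"],s["eef_pos"])
c=wcam(env.capture("wrist"),s);pickle.dump(c,open("pics/w5.pkl","wb"));cv2.imwrite("pics/w5.png",c["frame"])
E
```

```text
[-0.07305256 -0.0447329   0.15076008] [-0.77651713 -1.28775358 -0.25325232] [0.53105433 0.02373181 0.15076008]
```

View pics/w5.png

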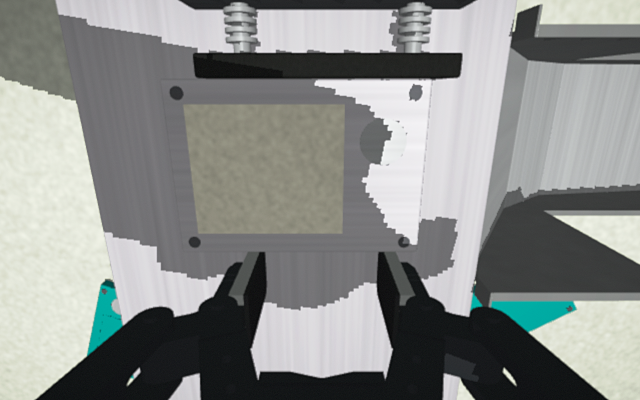

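The buffer's edge at row 77 meets the drive's edge at row 79 evenly across its length. Contact is starting, so I press on in 0.5 mm steps.

Call:
servo_tool([
  [0.01,0,0,0,0,0],
  [0.02,0,0,0,0,0],
  [0.02,0,0,0,0,0],
])

```text
t: 7.7
eef_pos: [0.531, 0.0239, 0.1508]
tcp_rot: [0.652, 0.758, -0.0, 0.0]
wrist_force: [-0.1, -2.3, 0.6]
opening: 0.05
```

Call:
servo_tool([
  [0.01,0,0,0,0,0],
  [0.02,0,0,0,0,0],
  [0.02,0,0,0,0,0],
])

```text
t: 8.0
eef_pos: [0.531, 0.0242, 0.1508]
tcp_rot: [0.653, 0.758, -0.0, 0.0]
wrist_force: [1.8, -3.7, -0.3]
opening: 0.0499
```

Call:
servo_tool([
  [0.01,0,0,0,0,0],
  [0.02,0,0,0,0,0],
  [0.02,0,0,0,0,0],
])

```text
t: 8.3
eef_pos: [0.5309, 0.0245, 0.1508]
tcp_rot: [0.653, 0.758, -0.0, 0.001]
wrist_force: [1.8, -4.9, -0.5]
opening: 0.0502
```

Call:
servo_tool([
  [0.01,0,0,0,0,0],
  [0.02,0,0,0,0,0],
  [0.02,0,0,0,0,0],
])

```text
t: 8.6
eef_pos: [0.5309, 0.0245, 0.1509]
tcp_rot: [0.653, 0.758, -0.001, 0.001]
wrist_force: [0.6, -5.9, 0.2]
opening: 0.05
```

Call:
servo_tool([
  [0.01,0,0,0,0,0],
  [0.02,0,0,0,0,0],
  [0.02,0,0,0,0,0],
  [0.02,0,0,0,0,0],
])

```text
t: 9.0
eef_pos: [0.5309, 0.0246, 0.1509]
tcp_rot: [0.653, 0.758, -0.001, 0.001]
wrist_force: [1.0, -6.3, 0.3]
opening: 0.0496
```

Call:
servo_tool([
  [0,0,0,0,0,0],
  [0,0,0,0,0,0],
])

```text
t: 9.2
eef_pos: [0.5309, 0.0246, 0.1509]
tcp_rot: [0.653, 0.758, -0.001, 0.001]
wrist_force: [2.0, -6.1, 0.1]
opening: 0.05
```

One more small step, then hold, then look.

Call:
servo_tool([
  [0.02,0,0,0,0,0],
  [0.02,0,0,0,0,0],
  [0.02,0,0,0,0,0],
  [0.02,0,0,0,0,0],
  [0.02,0,0,0,0,0],
])

```text
t: 9.7
eef_pos: [0.5309, 0.0247, 0.1509]
tcp_rot: [0.653, 0.757, -0.001, 0.001]
wrist_force: [0.6, -6.2, -0.2]
opening: 0.0502
```

Call:
servo_tool([
  [0,0,0,0,0,0],
  [0,0,0,0,0,0],
  [0,0,0,0,0,0],
])

```text
t: 10.0
eef_pos: [0.5309, 0.0247, 0.1509]
tcp_rot: [0.653, 0.757, -0.001, 0.001]
wrist_force: [1.3, -6.3, -1.0]
opening: 0.0498
```

```bash
python3 - <<'E'
from h import *
from bench import env
s=env.read_state();print(w2s(s["eef_pos"]),s["wrist_force"],s["eef_pos"])
c=wcam(env.capture("wrist"),s);pickle.dump(c,open("pics/w6.pkl","wb"));cv2.imwrite("pics/w6.png",c["frame"])
E
```

```text
[-0.0730675  -0.04373375  0.15092999] [ 1.33102054 -6.26015006 -0.95115503] [0.53088843 0.0247172  0.15092999]
```

View pics/w6.png

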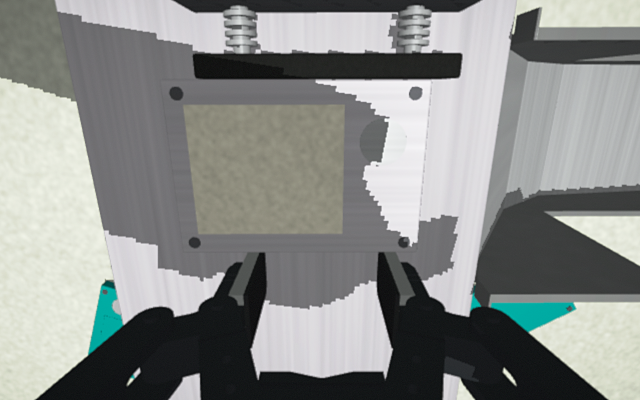

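The drive is square on the buffer, with the black bar's edge parallel to the drive's edge at rows 77–79. The wrist force has been above 5 N since about t = 8.3 s. I back off, rise and turn 90° to get behind the drive's -x end.

Call:
servo_tool([
  [-0.3,0,0,0,0,0],
  [-0.9,0,0,0,0,0],
  [-1.2,0,-0.6,0,0,0],
  [-1.2,0,-1.8,0,0,0],
  [-1.2,0,-3.0,0,0,0],
], grip=30)

```text
t: 10.55
eef_pos: [0.5343, -0.0005, 0.226]
tcp_rot: [0.652, 0.758, 0.001, -0.002]
wrist_force: [0.8, 0.5, 0.1]
opening: 0.0299
```

```bash
python3 - <<'E'
from h import *
from bench import env
s=env.read_state();print(w2s(s["eef_pos"]),s["wrist_force"],s["eef_pos"])
go(s,s2w(-.157,.001,.225),-81.3)
c=wcam(env.capture("wrist"),s);pickle.dump(c,open("pics/w7.pkl","wb"));cv2.imwrite("pics/w7.png",c["frame"])
E
```

```text
[-0.07351384 -0.06919245  0.22597037] [0.82783479 0.50526015 0.09026484] [ 5.34298122e-01 -5.16081450e-04  2.25970367e-01]
shift [ 2.8  -3.34  0.06] turn [-0.05 -0.02 17.99]
```

View pics/w7.png

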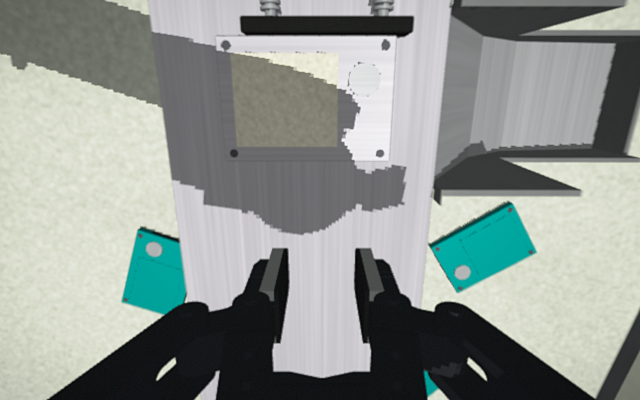

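The drive stays against the buffer: its corners are near (216,37), (397,38), (390,160) and (222,158), and the bar's edge is at row 34.

```bash
python3 - <<'E'
from h import *
c=pickle.load(open("pics/w7.pkl","rb"))
for n,u,v,z in [("d",216,37,.1595),("d",397,38,.1595),("d",390,160,.1595),("d",222,158,.1595),("chk",437,200,.164),("chk",455,3,.164),("fr",440,120,.15),("fr",430,215,.15)]:
    print(n,(w2s(ray(c,u,v,z))*1000).round(1))
E
```

```text
d [-132.2   35.1  159.5]
d [-32.6  34.6 159.5]
d [-32.4 -33.4 159.5]
d [-134.6  -32.2  159.5]
chk [ -2.8 -57.5 164. ]
chk [ -4.3  50.8 164. ]
fr [ -1.3 -10.4 150. ]
fr [ -1.6 -72.6 150. ]
```

Call:
servo_tool([
  [0.2,-1.0,0,0,0,1.6],
  [0.6,-2.0,0,0,0,3.2],
  [1.2,-3.0,0,0,0,4.8],
  [2.0,-3.3,0,0,0,6.4],
  [2.8,-3.35,0,0,0,8.0],
])

```text
t: 11.1
eef_pos: [0.4399, 0.0565, 0.2258]
tcp_rot: [0.873, 0.487, 0.0, -0.002]
wrist_force: [0.8, 0.5, 0.9]
opening: 0.0299
```

Call:
servo_tool([
  [0,0,0,0,0,1.6],
  [0,0,0,0,0,3.2],
  [0,0,0,0,0,4.8],
  [0,0,0,0,0,6.4],
  [0,0,0,0,0,8.0],
])

```text
t: 11.6
eef_pos: [0.4412, 0.0562, 0.2257]
tcp_rot: [0.987, 0.16, -0.0, -0.002]
wrist_force: [0.3, -0.5, 1.0]
opening: 0.0301
```

Call:
servo_tool([
  [0,0,0,0,0,1.0],
  [0,0,0,0,0,2.0],
  [0,0,0,0,0,2.0],
])

```text
t: 11.9
eef_pos: [0.4413, 0.0559, 0.2257]
tcp_rot: [0.997, 0.076, -0.0, -0.001]
wrist_force: [0.4, -0.3, 0.2]
opening: 0.0296
```

```bash
python3 - <<'E'
from h import *
from bench import env
s=env.read_state();print(w2s(s["eef_pos"]),s["wrist_force"],s["eef_pos"])
go(s,s2w(-.157,.001,.152),-81.3)
c=wcam(env.capture("wrist"),s);pickle.dump(c,open("pics/w8.pkl","wb"));cv2.imwrite("pics/w8.png",c["frame"])
E
```

```text
[-0.15686302  0.00065201  0.22567863] [ 0.36913982 -0.29370293  0.21337141] [0.44134324 0.05591728 0.22567863]
shift [-0.   -0.01  2.95] turn [-0.03  0.   -0.  ]
```

View pics/w8.png

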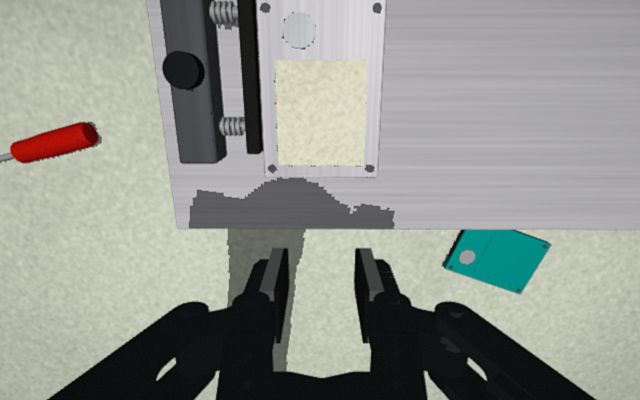

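The camera now looks over the drive. Its near edge is at (265,175)–(378,177), the buffer is to the left (262), and the fingers are centred on the drive at columns 280–365. I descend.

Call:
servo_tool([
  [0,0,0.9,0,0,0],
  [0,0,1.8,0,0,0],
  [0,0,2.5,0,0,0],
  [0,0,2.8,0,0,0],
  [0,0,2.8,0,0,0],
])

```text
t: 12.45
eef_pos: [0.4409, 0.0545, 0.155]
tcp_rot: [0.997, 0.075, -0.001, -0.0]
wrist_force: [-0.4, -0.3, 0.9]
opening: 0.0302
```

Call:
servo_tool([
  [0,0,0.05,0,0,0],
  [0,0,0.05,0,0,0],
])

```text
t: 12.65
eef_pos: [0.4426, 0.0544, 0.1553]
tcp_rot: [0.997, 0.075, 0.001, -0.0]
wrist_force: [0.7, 0.6, -0.4]
opening: 0.03
```

```bash
python3 - <<'E'
from h import *
from bench import env
s=env.read_state();print(w2s(s["eef_pos"]),s["wrist_force"],s["eef_pos"])
E
```

```text
[-0.15589345 -0.00107128  0.1553169 ] [ 0.69810831  0.647108   -0.44666346] [0.44256232 0.05436047 0.1553169 ]
```

Call:
servo_tool([
  [0,0,0.12,0,0,0],
  [0.2,0,0.12,0,0,0],
  [0.4,0,0.12,0,0,0],
  [0.6,0,0.12,0,0,0],
  [0.8,0,0.12,0,0,0],
])

```text
t: 13.15
eef_pos: [0.4619, 0.0571, 0.1515]
tcp_rot: [0.997, 0.075, -0.0, 0.0]
wrist_force: [-0.5, 0.2, 1.0]
opening: 0.0304
```

Call:
servo_tool([
  [0.2,0,0,0,0,0],
  [0.4,0,0,0,0,0],
  [0.6,0,0,0,0,0],
  [0.8,0,0,0,0,0],
  [1.0,0,0,0,0,0],
])

```text
t: 13.65
eef_pos: [0.4867, 0.0608, 0.1514]
tcp_rot: [0.997, 0.075, 0.0, 0.0]
wrist_force: [0.2, -0.3, 0.6]
opening: 0.0299
```

```bash
python3 - <<'E'
from h import *
from bench import env
s=env.read_state();print(w2s(s["eef_pos"]),s["wrist_force"],s["eef_pos"])
c=wcam(env.capture("wrist"),s);pickle.dump(c,open("pics/w9.pkl","wb"));cv2.imwrite("pics/w9.png",c["frame"])
E
```

```text
[-0.11123802 -0.00134397  0.15144513] [ 0.20249106 -0.33106047  0.63231391] [0.48674519 0.06084554 0.15144513]
```

View pics/w9.png

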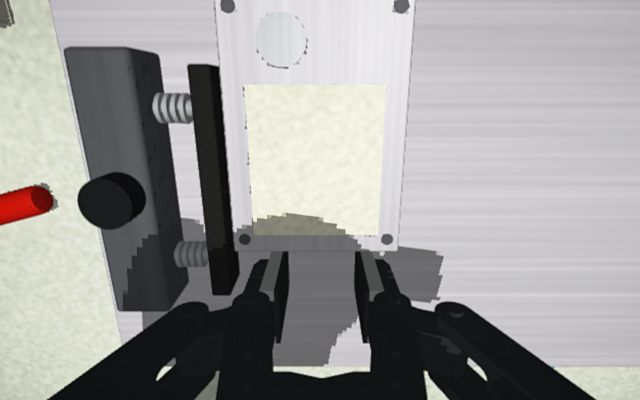

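The drive moves straight, square to the tool (edges at columns ~230 and ~400), and clears the bar at left. I continue in monitored steps.

Call:
servo_tool([
  [0.25,0,0,0,0,0],
  [0.5,0,0,0,0,0],
  [0.75,0,0,0,0,0],
  [1.0,0,0,0,0,0],
  [1.25,0,0,0,0,0],
])

```text
t: 14.2
eef_pos: [0.5178, 0.0656, 0.1515]
tcp_rot: [0.997, 0.075, -0.0, 0.0]
wrist_force: [-1.0, -0.1, 0.4]
opening: 0.0296
```

```bash
python3 - <<'E'
from h import *
from bench import env
s=env.read_state();print(w2s(s["eef_pos"]),s["wrist_force"],s["eef_pos"])
c=wcam(env.capture("wrist"),s);pickle.dump(c,open("pics/w10.pkl","wb"));cv2.imwrite("pics/w10.png",c["frame"])
E
```

```text
[-0.07987326 -0.0013643   0.15149173] [-1.03544291 -0.12677907  0.38606558] [0.51775214 0.06556971 0.15149173]
```

View pics/w10.png

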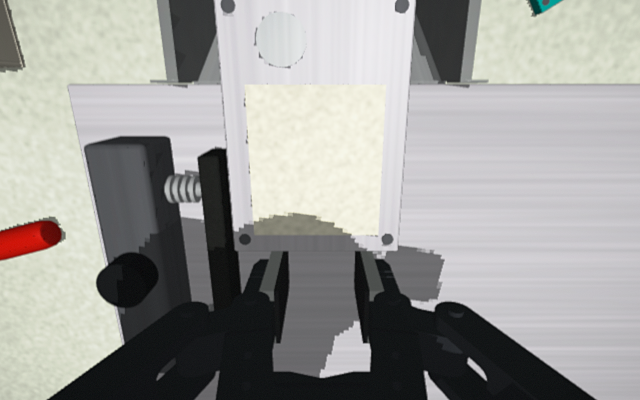

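The drive has entered between the cheeks: its sides are at columns 215 and 412, the cheeks' inner faces at about 205–215 and 415–430. I keep pushing.

Call:
servo_tool([
  [0.25,0,0,0,0,0],
  [0.5,0,0,0,0,0],
  [0.75,0,0,0,0,0],
  [1.0,0,0,0,0,0],
  [1.25,0,0,0,0,0],
])

```text
t: 14.75
eef_pos: [0.5486, 0.0702, 0.1515]
tcp_rot: [0.997, 0.075, -0.0, -0.0]
wrist_force: [-0.7, 0.8, 1.1]
opening: 0.0297
```

Call:
servo_tool([
  [0.2,0,0,0,0,0],
  [0.4,0,0,0,0,0],
  [0.4,0,0,0,0,0],
])

```text
t: 15.05
eef_pos: [0.5589, 0.0717, 0.1515]
tcp_rot: [0.997, 0.075, 0.001, 0.0]
wrist_force: [0.5, 0.4, -0.5]
opening: 0.03
```

```bash
python3 - <<'E'
from h import *
from bench import env
s=env.read_state();print(w2s(s["eef_pos"]),s["wrist_force"],s["eef_pos"])
c=wcam(env.capture("wrist"),s);pickle.dump(c,open("pics/w11.pkl","wb"));cv2.imwrite("pics/w11.png",c["frame"])
E
```

```text
[-0.03824597 -0.00149964  0.15150956] [ 0.48942634  0.39216301 -0.53816195] [0.55892093 0.07173249 0.15150956]
```

View pics/w11.png

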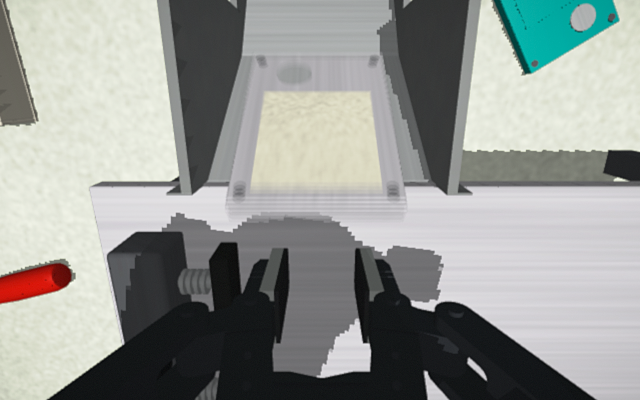

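The drive has tipped between the cheeks and is sliding, with its trailing edge at row ~205. I wait and look again.

Call:
servo_tool([
  [0,0,0,0,0,0],
  [0,0,0,0,0,0],
  [0,0,0,0,0,0],
  [0,0,0,0,0,0],
  [0,0,0,0,0,0],
])

```text
t: 15.6
eef_pos: [0.5579, 0.0717, 0.1516]
tcp_rot: [0.997, 0.075, 0.0, -0.0]
wrist_force: [-0.3, 1.1, -0.3]
opening: 0.0298
```

```bash
python3 - <<'E'
from h import *
from bench import env
s=env.read_state();print(w2s(s["eef_pos"]),s["wrist_force"])
c=wcam(env.capture("wrist"),s);pickle.dump(c,open("pics/w12.pkl","wb"));cv2.imwrite("pics/w12.png",c["frame"])
E
```

```text
[-0.03923512 -0.00142988  0.15155885] [-0.31682742  1.06614119 -0.2611234 ]
```

View pics/w12.png

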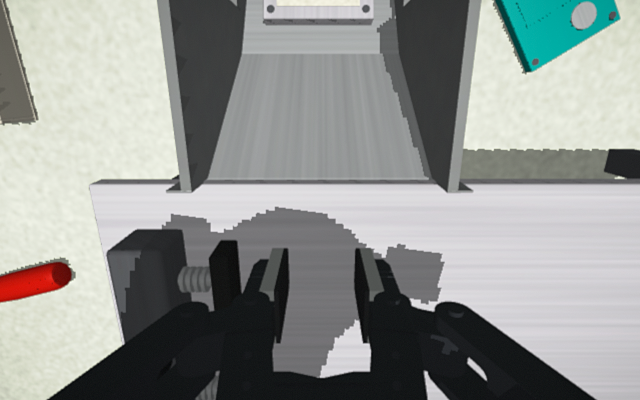

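The drive has slid to the lower part of the chute (near edge at rows 10–20). I raise the arm clear and check with all cameras.

Call:
servo_tool([
  [-0.3,0,-0.8,0,0,0],
  [-0.6,0,-1.8,0,0,0],
  [-0.8,0,-3.0,0,0,0],
  [-1.0,0,-4.2,0,0,0],
  [-1.0,0,-5.0,0,0,0],
])

```text
t: 16.15
eef_pos: [0.5335, 0.0675, 0.279]
tcp_rot: [0.997, 0.075, 0.001, -0.0]
wrist_force: [0.2, -0.1, 0.4]
opening: 0.0301
```

Call:
servo_tool([
  [0,0,0,0,0,0],
  [0,0,0,0,0,0],
  [0,0,0,0,0,0],
])

```text
t: 16.45
eef_pos: [0.5325, 0.068, 0.275]
tcp_rot: [0.997, 0.075, -0.001, 0.0]
wrist_force: [0.4, 0.2, -0.2]
opening: 0.0303
```

```bash
python3 - <<'E'
from h import *
from bench import env
s=env.read_state();print(w2s(s["eef_pos"]),s["wrist_force"],s["qd"].round(3))
c=wcam(env.capture("wrist"),s);pickle.dump(c,open("pics/w13.pkl","wb"))
b=env.capture("scene");pickle.dump(b,open("pics/s13.pkl","wb"))
cv2.imwrite("pics/w13.png",c["frame"]);cv2.imwrite("pics/s13.png",cv2.resize(b["frame"][145:335,270:440],None,fx=3.1,fy=3.1))
b0=pickle.load(open("pics/scene0.pkl","rb"));d=cv2.absdiff(b["frame"],b0["frame"]).max(2)
for n,(x,y,w,h) in dict(cover=(195,70,105,65),driver=(448,260,70,35),tray=(410,305,75,70),tin=(300,155,22,22)).items(): print(n,(d[y:y+h,x:x+w]>40).sum())
E
```

```text
[-0.06497264 -0.00115997  0.27504042] [ 0.40534707  0.16511769 -0.21075991] [-0.003  0.005 -0.002  0.004  0.002  0.001  0.001]
cover 0
driver 0
tray 0
tin 0
```

View pics/w13.png

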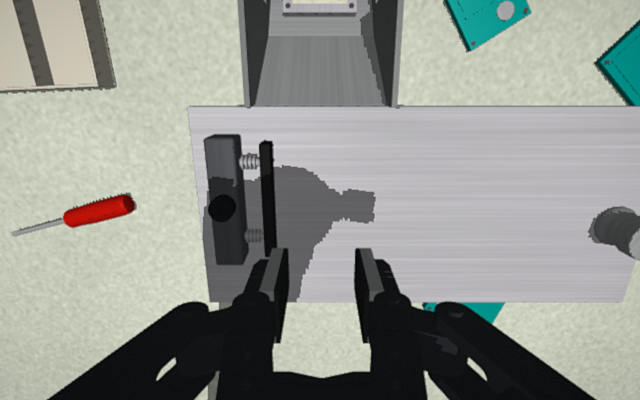

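View pics/s13.png

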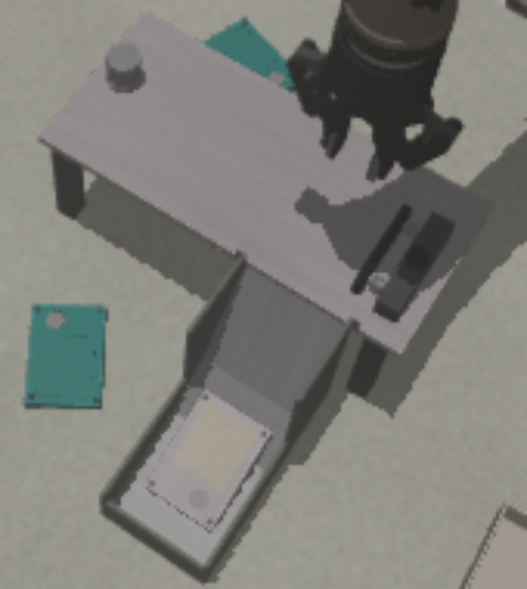

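The drive lies in the chute's flat part (scene zoom centre about (210,460)). I check its position and whether it is at rest.

```bash
python3 - <<'E'
from h import *
from bench import env
b0=pickle.load(open("pics/s13.pkl","rb"));b=env.capture("scene")
for c in (b0,b):
    u,v=int(270+210/3.1),int(145+460/3.1); d=float(c["depth"][v,u]);p=c["R"].T@(np.array([(u-c["cx"])/c["fx"]*d,(v-c["cy"])/c["fy"]*d,d])-c["t"]);print((w2s(p)*1000).round(1))
print((cv2.absdiff(b["frame"],b0["frame"])[260:335,300:380].max(2)>25).sum())
E
```

```text
[130.5   4.   37.3]
[129.1   3.4  32.2]
0
```

Call:
servo_tool([
  [0,0,0,0,0,0],
  [0,0,0,0,0,0],
  [0,0,0,0,0,0],
  [0,0,0,0,0,0],
  [0,0,0,0,0,0],
])

```text
t: 17.1
eef_pos: [0.5333, 0.0679, 0.2765]
tcp_rot: [0.997, 0.075, 0.0, -0.0]
wrist_force: [-0.3, 0.1, -0.4]
opening: 0.0304
```

```bash
python3 - <<'E'
from h import *
from bench import env
b0=pickle.load(open("pics/s13.pkl","rb"));b=env.capture("scene")
print((cv2.absdiff(b["frame"],b0["frame"])[260:335,300:380].max(2)>25).sum())
env.hand_in()
E
```

```text
0
the job is handed in; nothing more can be done
```

The drive is at rest in the chute and I handed the job in at about 17 s; the hand-in reports no verdict.

- **Pressing:** I pushed the drive square with both fingertips and pressed it on the buffer. The wrist force read about 5 to 6.3 N for roughly 1.7 s, from which about 1 N of sliding friction has to be taken off. No wrist force reading came near 15 or 20 N. The contact force on the buffer itself could not be measured.
- **Pushing off:** I then pushed it straight off the front edge from behind, between the cheeks. It tipped and slid to the bottom without being gripped or lifted.
- **Last checks:**
  - The drive's top surface, near its centre, is at stand x ≈ 130, y ≈ 4, z ≈ 32–37 mm. The two depth readings differ by 5 mm, which I take as noise.
  - The scene pictures of the drive taken about 0.7 s apart were unchanged.
  - The tin, screwdriver, cover and tray showed no change from the first picture.
  - The arm is raised clear, and its force readings were within noise of zero.
- **Disagreement:** the stand's measured yaw differed by about 1–2° between views (8.0 to 10.4°). I used 8.7°; the drive's edge looked parallel to the buffer's face.

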